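# Register a walnut lid blank in a fence corner

### The job

Push the walnut blank home into the corner of the jig: its long edge flat and square against the long aluminium fence, and its end against the red sprung foot of the end stop so that the foot is pressed fully in. The stop screw is set to a different reach each time, so feel for it and stop there: never ram the blank into the fence or the stop. Leave the blank lying there with the orange sprung roller bearing on its other edge, and leave the other things on the bench where they are.

Things in the scene. Friction and masses are not known exactly. Their poses are not given: they have to be found in the camera images.
- jig: Jig fixed to the bench: plywood board 12 mm thick with long fence, end stop and sprung roller. Origin at the board's underside; the board spans x -160 to 140 mm, y -250 to 210 mm, top at z = 12 mm. x points square into the long fence, y along it to the end stop. Green roller housing: x -100 to -50, y 40 to 110 mm, 26 mm above the board.
- long_fence: Aluminium long fence, fixed to the jig; same origin and axes as jig. Inner face at x = 90 mm, 30 mm thick, y -210 to 190 mm, 35 mm above the board.
- end_stop: Aluminium end stop, fixed to the jig; same origin and axes as jig. Inner face at y = 160 mm, 30 mm thick, x -60 to 90 mm, 35 mm above the board. Through it, at x = 42.5 mm, runs a steel screw ending in a red sprung foot, 50 mm wide and 6 mm thick, 3 to 27 mm above the board.
- roller: Orange sprung roller, radius 16 mm, on an upright axis, top 28 mm above the board. Origin on its axis at the board's top, at x = -16, y = 75 mm of the jig when out. It reaches 5 mm into the space the blank needs and is forced back (to -x) as the blank is pushed along the fence, which takes up to about 8 N.
- corner (a point): The inside corner where the faces of the long fence and the end stop meet, at the board's top; axes as the jig's. The blank home has its centre at x = -47.5 mm and, by the reach of the foot, somewhere between y = -87 and -113 mm from here.
- plunger (a joint): How far the roller is pressed back into its housing (m): 0 fully out, about 0.005 when the blank is home, 0.012 at most; spring force 2.4 N at 0, 3.9 N at 0.005.
- foot (a joint): How far the red foot is pressed in towards the stop (m): 0 free, 0.003 fully in (rigid beyond). Free, its face stands 10 to 36 mm out from the end stop's inner face (to -y); how far is set anew each time and not reported. Its spring is weak (about 1 N): the blank's own friction keeps it in.
- blank: Loose dark walnut blank with a pale inlaid border line, 95 mm (its x) x 160 mm (its y) x 30 mm high, about 0.3 kg, too wide to grip flat. Origin at the centre of its underside. It starts on the jig's board, away from the fence and short of the roller, askew by up to about 25 degrees; its y runs roughly along the jig's y.
- offcut: Loose pale wood offcut 80 x 50 x 20 mm lying on the board beside the roller housing. Origin centre of underside. Leave it.
- jar: Loose jar, 60 mm diameter, 70 mm high, left of the jig. Origin centre of underside. Leave it.
- mallet: Loose wooden-handled hammer right of the jig. Leave it.
- driver: Loose red-handled screwdriver right of the jig. Leave it.
- brush: Loose flat brush beyond the jig. Leave it.
- square: Loose try square, 100 mm stock and 120 mm blade, left of the jig. Origin at the centre of the stock's underside. Leave it.
There are look-alikes about, which are no part of the job. Leave any green, purple or yellow look-alike of the blank alone.

How it is judged:
By the outcome, as a careful person would: the job done as asked, in the order asked, and still so for the second after the job is handed in, with the robot touching nothing.
It also fails if it takes over 54 s, if anything falls off the work surface, if the arm or the gripper's body presses on something with over 40 N, if the wrist force passes 120 N, or if a joint passes its speed limit or range.

### The arm

A 6-joint arm with a two-finger parallel gripper is mounted at the origin on the work surface. World frame = base frame: x ahead of the robot, y to its left, z up, the work surface at z = 0. Lengths are in m, angles in degrees, forces in N, time in s.
With the tool pointing down it reaches from about 0.35 to 0.875 m from the base axis. Payload 4.2 kg.
Tool frame: the origin (TCP) lies at the very end of the fingers, on their centre line; the grasp point (between the pads) lies 19 mm behind it; z points along the fingers, y is the line along which they close (so a half turn about z gives the same grasp; the last joint's range is limited). The gripper opens to 87 mm and grips with 3 to 60 N. Pads are 19 mm wide; open, the fingers measure 117 mm over their backs; the gripper's body (75 mm by 190 mm) begins 51 mm behind the grasp point.
Start: joints at [87.926, 22.042, 0.453, 0, -68.411, -14.817], TCP at [0.182, 0.598, 0.223] pointing down, gripper open.
Joint ranges: [-179.83, 179.83], [-69.29, 118.12], [-61.27, 80.66], [-181.25, 117.63], [-171.15, -9.14], [-177.46, 177.46]. Speed limits (degrees/s): [159.86, 159.86, 180, 180, 180, 180].

### API

Orientations are given as a 3x3 rotation matrix whose columns are the frame's x, y, z axes.
In Python, from station import r gives the robot as it stands.
- The arm moves only by the tool jog_arm, never from a script. Its argument "plan" is text: rows parted by semicolons, each of 7 numbers parted by spaces: the shift along the tool's x, y, z normalised to -1 to 1, where 1 is 0.025 m, then the turn, a rotation vector about the tool's x, y, z normalised to -1 to 1, where 1 is 8 degrees, then the closure, from -1 (fully open) to 1 (shut). A call has exactly 10 rows; each row shifts and turns the commanded pose from where the row before left it, along the tool's axes as they then stand; what a row does not reach is not made up. A row lasts 1/10 s, in which the tool goes at most 50 mm and 8.59 degrees, less where a joint would pass 70% of its speed; a pose out of reach is approached as far as the arm can. A call with a number of a shift or a turn outside -1 to 1 is refused whole. A call with a gripper value outside its range is refused whole. The fingers move at their own pace and stop on an object; the grip force is fixed at half the most. Time passes only in rows, so rows that do not move let the fingers close, or fill a call up. It gives the time, the measured TCP pose, the force, the opening and the grip force at its end, in the units of the state.
- r.sense(): the state, without advancing time (a new reading comes with each control period).
- r.capture(name): name is "scene" or "top"; returns (picture, depth): 384x512x3 uint8, red, green, blue; 384x512 float32, m along the optical axis (not along the pixel's ray), 0 where there is no reading.
- r.get_calibration(name): a dict with "mtx" (3x3 intrinsics, pixels), "extrinsics" (4x4, takes a point from camera to world coordinates). Camera axes: x right, y up, looking along -z (the intrinsics and any distortion apply to the point x, -y, -z); pixel columns grow to the right and rows downward; lengths in m; the calibration is good to about 2 mm. A picture is of the moment at which its call begins. get_calibration takes no time and is no camera call.
- r.finish_job(): hands the job in; it is judged then, once.
The state is a dict: "time_s": time; "joints": joint angles; "joint_velocities": joint speeds; "effort": joint torques, N m; "tcp_pos": TCP position; "ee_rot": TCP orientation; "wrist_force": force on the tool from outside, world axes, zero at the start; "moment": the same for the moment, N m; "gripper_width": opening from 0.0 (shut) to 1.0 (fully open); "gripper_force": force on a finger pad.
Only numpy, scipy, OpenCV 4.12 (cv2) and the standard library are available. Lean on these libraries where they do the work, as an engineer would, in place of code of your own. Each camera call takes 0.05 s, during which the arm holds its last target. There are 200 camera calls.

## Working session

There is one attempt and no reset: what is moved stays moved. The work goes in short steps, Python scripts to look and compute and a tool call to move; the robot and the scene stay as the last step left them, time stands still between calls to the robot, and variables do not carry over. Pictures are saved under pics/ and viewed, at most 10 in all, crops included, and the job is handed in when it is done.

Besides the shell and the picture viewer there is one more tool, called after "Emit:" in YAML: its name, and indented under it one key for each argument. jog_arm: Moves the arm, as the interface text tells. Scaled input: -1 to 1 covers 0.025 m each way for a shift and 8 degrees each way for a turn. Its arguments: {"type":"object","properties":{"plan":{"type":"string"}},"required":["plan"]}

```bash
mkdir -p pics; cat > h.py <<'E'
import numpy as np, cv2
from station import r
def snap(n,f):
    im,d=r.capture(n); cv2.imwrite(f'pics/{f}.png',im[:,:,::-1]); np.savez(f'pics/{f}.npz',im=im,d=d); return im,d
def ray(n,uv,z):
    c=r.get_calibration(n);K=np.array(c['mtx']);E=np.array(c['extrinsics'])
    uv=np.atleast_2d(np.array(uv,float))
    p=np.c_[(uv[:,0]-K[0,2])/K[0,0],-(uv[:,1]-K[1,2])/K[1,1],-np.ones(len(uv))]@E[:3,:3].T
    o=E[:3,3]; return o+p*((z-o[2])/p[:,2])[:,None]
E
python3 - <<'E'
from h import *
for n in('top','scene'):
    snap(n,n+'0');c=r.get_calibration(n);print(c.keys(),np.round(c['mtx'],1),np.round(c['extrinsics'],3))
s=r.sense();print(s['time_s'],s['tcp_pos'],np.round(s['ee_rot'],3),s['wrist_force'])
E
```

```text
dict_keys(['mtx', 'extrinsics']) [[350.1   0.  253.6]
 [  0.  350.1 194.9]
 [  0.    0.    1. ]] [[-0.013  0.981 -0.194  0.284]
 [-1.    -0.017 -0.019 -0.032]
 [-0.022  0.194  0.981  1.199]
 [ 0.     0.     0.     1.   ]]
dict_keys(['mtx', 'extrinsics']) [[406.6   0.  248.1]
 [  0.  406.6 194.7]
 [  0.    0.    1. ]] [[ 0.156 -0.536  0.83   1.82 ]
 [ 0.988  0.093 -0.126 -0.226]
 [-0.01   0.839  0.544  0.861]
 [ 0.     0.     0.     1.   ]]
0.1 [0.18141553 0.59752384 0.22155736] [[ 0.957 -0.291 -0.   ]
 [-0.291 -0.957 -0.002]
 [ 0.     0.002 -1.   ]] [-0.82626729  0.11266851 -0.84806194]
```

View pics/top0.png

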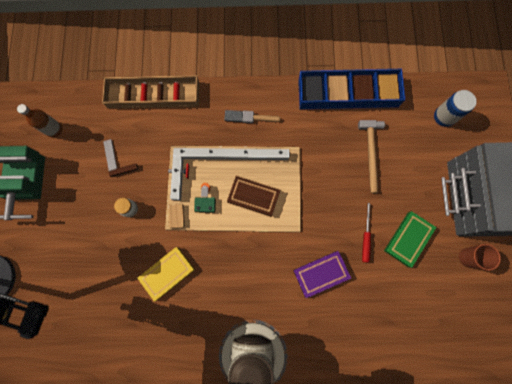

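View pics/scene0.png

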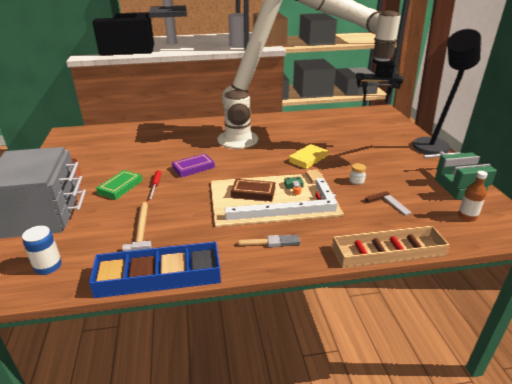

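Top view: the dark walnut blank is at (254,195) on the board. Look-alikes are yellow (165,273), purple (322,275), green (411,239), plus the small dark bin cell (369,87). I choose the one at (254,195): dark brown with a pale line, lying on the jig. The fence runs along the top (y≈154) and the end stop is at left (x≈177). The red foot is at (187,170), the roller at (205,188), and the offcut at (176,215).

```bash
python3 - <<'E'
from h import *
z=np.load('pics/top0.npz');im=z['im'];d=z['d']
c=im[135:245,155:310];cv2.imwrite('pics/crop0.png',cv2.resize(c,None,fx=5,fy=5,interpolation=cv2.INTER_CUBIC)[:,:,::-1])
hsv=cv2.cvtColor(im,cv2.COLOR_RGB2HSV)
roi=np.zeros(im.shape[:2],np.uint8);roi[140:240,160:305]=255
def show(name,m,zz):
    m=cv2.bitwise_and(m.astype(np.uint8)*255,roi)
    cs,_=cv2.findContours(m,cv2.RETR_EXTERNAL,cv2.CHAIN_APPROX_NONE)
    k=max(cs,key=cv2.contourArea);R=cv2.minAreaRect(k);b=cv2.boxPoints(R)
    print(name,R,'\n',np.round(ray('top',b,zz),4).tolist()); return k
H,S,V=[hsv[:,:,i].astype(int) for i in range(3)]
for u,v in((245,185),(265,200),(254,195),(230,154),(177,180),(187,170),(230,220),(205,188),(176,215),(205,205)):print((u,v),im[v,u],hsv[v,u],d[v,u])
show('blank',(V<110)&(S>80)&(H<20),.042)
show('metal',(S<50)&(V>120),.047)
show('board',(V>110)|(S<60),.012)
E
```

```text
(245, 185) [75 44 28] [ 10 160  75] 1.1839029
(265, 200) [70 38 23] [ 10 171  70] 1.1717273
(254, 195) [80 47 29] [ 11 163  80] 1.1779772
(230, 154) [201 193 187] [ 13  18 201] 1.2014451
(177, 180) [196 196 187] [ 30  12 196] 1.1887169
(187, 170) [134  24  21] [  1 215 134] 1.2063268
(230, 220) [219 173 116] [ 17 120 219] 1.1904905
(205, 188) [160 152 150] [  6  16 160] 1.1805414
(176, 215) [185 139  87] [ 16 135 185] 1.1761645
(205, 205) [50 95 63] [ 69 121  95] 1.1772077
blank ((253.80569458007812, 196.09915161132812), (47.92107009887695, 27.86825942993164), 17.969139099121094) 
 [[0.4912, 0.0812, 0.042], [0.5825, 0.0519, 0.042], [0.5282, -0.1018, 0.042], [0.4386, -0.0708, 0.042]]
metal ((229.0, 173.5), (51.0, 120.0), 90.0) 
 [[0.6836, 0.2814, 0.047], [0.675, -0.1336, 0.047], [0.4967, -0.1277, 0.047], [0.5037, 0.2753, 0.047]]
board ((232.0, 189.5), (99.0, 144.0), 90.0) 
 [[0.7265, 0.3244, 0.012], [0.7155, -0.1908, 0.012], [0.3656, -0.1765, 0.012], [0.3728, 0.3107, 0.012]]
```

View pics/crop0.png

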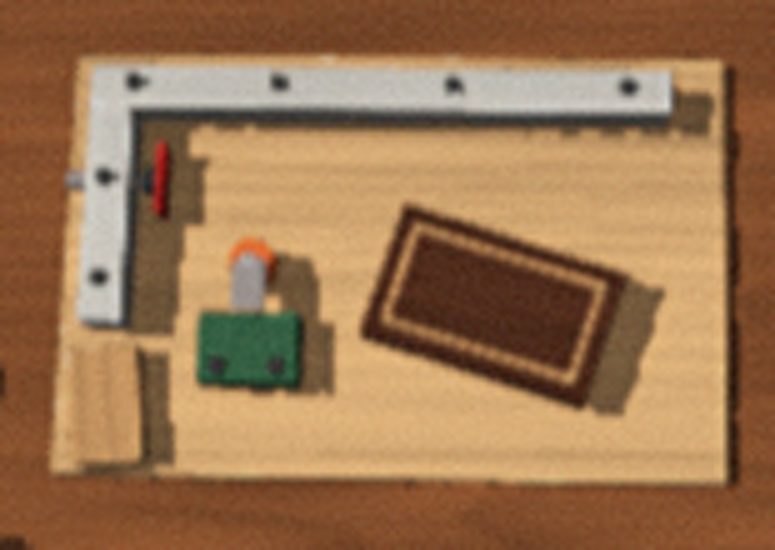

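The crop confirms the dark blank with the pale border, lying askew. The green housing with the orange roller is left of it, and the red foot stands out from the stop. Next I fit the jig frame.

```bash
cat >> h.py <<'E'
def line(P): # fit line -> point,dir
    v=cv2.fitLine(np.float32(P[:,:2]),cv2.DIST_HUBER,0,.001,.001).ravel(); return v[2:],v[:2]
def sub(g,t): # first subpixel crossings of level t
    i=np.where((g[:-1]-t)*(g[1:]-t)<0)[0]; return i+(t-g[i])/(g[i+1]-g[i])
def blank(im,top=.042):
    # centre and yaw from pale inlay line rectangle on top face
    h=cv2.cvtColor(im,cv2.COLOR_RGB2HSV);m=((h[:,:,2]<110)&(h[:,:,1]>80)&(h[:,:,0]<20)).astype(np.uint8)
    m[:140]=0;m[240:]=0;m[:,:180]=0;m[:,305:]=0
    cs,hi=cv2.findContours(m,cv2.RETR_CCOMP,cv2.CHAIN_APPROX_NONE)
    k=max(cs,key=cv2.contourArea);w=ray('top',k[:,0].astype(float),top)[:,:2]
    R=cv2.minAreaRect(np.float32(w*1000));g=h[:,:,2].copy();mm=np.zeros_like(m);cv2.drawContours(mm,[k],-1,1,-1)
    mm=cv2.erode(mm,np.ones((3,3)));pale=(mm>0)&(g>95);v,u=np.nonzero(pale)
    R2=cv2.minAreaRect(np.float32(ray('top',np.c_[u,v],top)[:,:2]*1000)) if len(u)>5 else None
    return R,R2
E
python3 - <<'E'
from h import *
z=np.load('pics/top0.npz');im=z['im'].astype(float);g=im.sum(2)/3;b=im[:,:,2]
up=[];lo=[]
for u in list(range(186,208))+list(range(214,243))+list(range(249,276)):
    s=sub(b[140:172,u],150)
    if len(s)>=2: up.append((u,140+s[0]));lo.append((u,140+s[1]))
le=[];ri=[]
for v in list(range(162,168))+list(range(173,187)):
    s=sub(b[v,162:192],140)
    if len(s)>=2: le.append((162+s[0],v));ri.append((162+s[-1],v))
for n,a in(('far',up),('inner',lo),('stopOut',le),('stopIn',ri)):
    p,dv=line(ray('top',a,.047));print(n,len(a),p,dv,np.degrees(np.arctan2(dv[1],dv[0])))
print(blank(z['im']))
h=cv2.cvtColor(z['im'],cv2.COLOR_RGB2HSV)
m=(h[:,:,1]>180)&(h[:,:,2]>90)&((h[:,:,0]<5)|(h[:,:,0]>174));m[:155]=0;m[185:]=0;m[:,:180]=0;m[:,195:]=0
v,u=np.nonzero(m);print(u.min(),u.max(),v.min(),v.max());print(ray('top',[[u.min()-.5,v.mean()],[u.max()+.5,v.mean()],[u.mean(),v.min()-.5],[u.mean(),v.max()+.5]],.039))
m=(h[:,:,0]>5)&(h[:,:,0]<12)&(h[:,:,1]>150)&(h[:,:,2]>130);m[:180]=0;m[200:]=0;m[:,:198]=0;m[:,215:]=0
v,u=np.nonzero(m);print(u,v,ray('top',[[u.mean(),v.mean()]],.04))
E
```

```text
far 77 [0.67729896 0.04529499] [0.03588807 0.9993558 ] 87.94332
inner 77 [0.65140593 0.10807896] [0.03475581 0.99939585] 88.00823
stopOut 20 [0.5871091  0.27182883] [ 0.9991642  -0.04087677] -2.342719
stopIn 20 [0.58646464 0.24115674] [ 0.9995582  -0.02972231] -1.7032135
(((509.9056701660156, -10.142547607421875), (161.18870544433594, 95.37141418457031), 70.78826904296875), ((513.1998291015625, -7.597007751464844), (142.72300720214844, 77.42990112304688), 70.90082550048828))
186 188 164 177
[[0.60559957 0.22375737 0.039     ]
 [0.60539974 0.21338654 0.039     ]
 [0.62901274 0.22049518 0.039     ]
 [0.57918854 0.2192953  0.039     ]]
[204 205 206 203 204 205 206 207 202 206 207 208 208 209 208] [183 183 183 184 184 184 184 184 185 185 185 185 186 186 187] [[0.55302031 0.1525924  0.04      ]]
```

Emit:
jog_arm:
  plan: "0.83 0.96 0 0 0 0 -1;0.83 0.96 0 0 0 0 -1;0.83 0.96 0 0 0 0 -1;0.83 0.96 0 0 0 0 -1;0.83 0.96 0 0 0 0 -1;0.83 0.96 0 0 0 0 -1;0.83 0.96 0 0 0 0 -1;0.83 0.96 0 0 0 0 -1;0.83 0.96 0 0 0 0 -1;0.83 0.96 0 0 0 0 -1"

```text
time_s: 1.1
tcp_pos: [0.3105, 0.3066, 0.2223]
ee_rot: [[0.957, -0.29, -0.0], [-0.29, -0.957, -0.0], [-0.0, 0.001, -1.0]]
wrist_force: [-0.1, -0.2, -0.7]
gripper_width: 1.004
gripper_force: 0.0
```

Emit:
jog_arm:
  plan: "0.83 0.96 0 0 0 0 -1;0.83 0.96 0 0 0 0 -1;0.83 0.96 0 0 0 0 -1;0.83 0.96 0 0 0 0 -1;0.83 0.96 0 0 0 0 -1;0.83 0.96 0 0 0 0 -1;0.83 0.96 0 0 0 0 -1;0.83 0.96 0 0 0 0 -1;0.83 0.96 0 0 0 0 -1;0.83 0.96 0 0 0 0.29 -1"

```text
time_s: 2.1
tcp_pos: [0.4392, 0.0168, 0.2223]
ee_rot: [[0.944, -0.33, -0.0], [-0.33, -0.944, -0.0], [-0.0, 0.0, -1.0]]
wrist_force: [-0.2, -0.2, -0.4]
gripper_width: 1.001
gripper_force: 0.0
```

Emit:
jog_arm:
  plan: "0 0 0.9 0 0 0 -1;0 0 0.9 0 0 0 -1;0 0 0.9 0 0 0 -1;0 0 0.9 0 0 0 -1;0 0 0.9 0 0 0 -1;0 0 0.9 0 0 0 -1;0 0 0.9 0 0 0 -1;0 0 0.9 0 0 0 -1;0 0 0.6 0 0 0 -1;0 0 0.2 0 0 0 -1"

```text
time_s: 3.1
tcp_pos: [0.4379, 0.0177, 0.021]
ee_rot: [[0.944, -0.329, -0.004], [-0.329, -0.944, -0.001], [-0.003, 0.003, -1.0]]
wrist_force: [0.0, -0.4, 0.5]
gripper_width: 0.998
gripper_force: 0.0
```

```bash
python3 - <<'E'
from h import *
im,d=snap('top','top1');print(blank(im));cv2.imwrite('pics/c1.png',cv2.resize(im[135:260,155:310],None,fx=4,fy=4)[:,:,::-1])
E
```

```text
(((520.4799194335938, -41.228759765625), (269.8476257324219, 312.3617248535156), 89.67308807373047), ((489.11309814453125, -30.016616821289062), (214.58375549316406, 120.525146484375), 58.371002197265625))
```

View pics/c1.png

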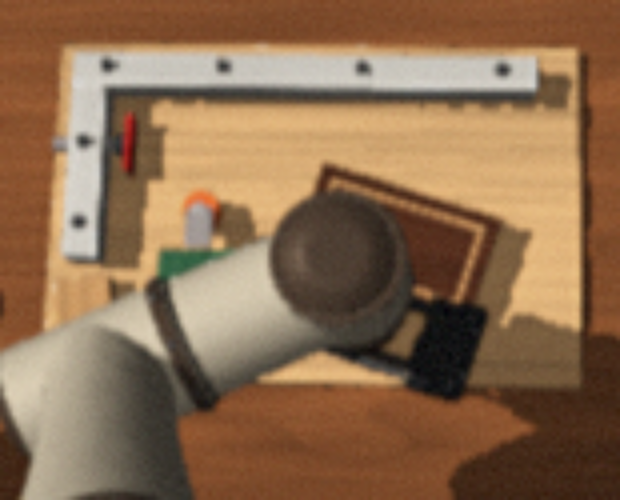

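Emit:
jog_arm:
  plan: "0.12 0 0 0 0 0 -1;0.12 0 0 0 0 0 -1;0.12 0 0 0 0 0 -1;0.12 0 0 0 0 0 -1;0.06 0 0 0 0 0 -1;0.06 0 0 0 0 0 -1;0.06 0 0 0 0 0 -1;0.06 0 0 0 0 0 -1;0.06 0 0 0 0 0 -1;0.06 0 0 0 0 0 -1"

```text
time_s: 4.15
tcp_pos: [0.4591, 0.0112, 0.0225]
ee_rot: [[0.944, -0.329, -0.0], [-0.329, -0.944, -0.0], [-0.0, 0.0, -1.0]]
wrist_force: [-0.2, -1.1, -0.8]
gripper_width: 0.994
gripper_force: 0.0
```

Emit:
jog_arm:
  plan: "0.16 0 0 0 0 -0.1 -1;0.16 0 0 0 0 -0.11 -1;0.16 0 0 0 0 -0.11 -1;0.16 0 0 0 0 -0.11 -1;0.16 0 0 0 0 -0.11 -1;0.16 0 0 0 0 -0.11 -1;0.16 0 0 0 0 -0.11 -1;0.16 0 0 0 0 -0.11 -1;0.16 0 0 0 0 -0.11 -1;0.16 0 0 0 0 -0.11 -1"

```text
time_s: 5.15
tcp_pos: [0.4979, 0.0006, 0.0225]
ee_rot: [[0.984, -0.181, -0.0], [-0.181, -0.984, -0.0], [-0.0, 0.0, -1.0]]
wrist_force: [-1.1, 0.5, -0.1]
gripper_width: 1.001
gripper_force: 0.5
```

Emit:
jog_arm:
  plan: "0.14 0 0 0 0 -0.1 -1;0.14 0 0 0 0 -0.11 -1;0.14 0 0 0 0 -0.11 -1;0.14 0 0 0 0 -0.11 -1;0.14 0 0 0 0 -0.11 -1;0.14 0 0 0 0 -0.11 -1;0.12 0 0 0 0 -0.1 -1;0.1 0 0 0 0 -0.1 -1;0.08 0 0 0 0 -0.1 -1;0.06 0 0 0 0 -0.1 -1"

```text
time_s: 6.15
tcp_pos: [0.5274, -0.0031, 0.0226]
ee_rot: [[0.999, -0.035, -0.0], [-0.035, -0.999, -0.0], [-0.0, 0.0, -1.0]]
wrist_force: [-0.6, -1.0, -0.3]
gripper_width: 0.999
gripper_force: 0.6
```

```bash
python3 - <<'E'
from h import *
im,d=snap('top','top2');cv2.imwrite('pics/c2.png',cv2.resize(im[135:260,155:310],None,fx=4,fy=4)[:,:,::-1])
E
```

```text
(no output)
```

View pics/c2.png

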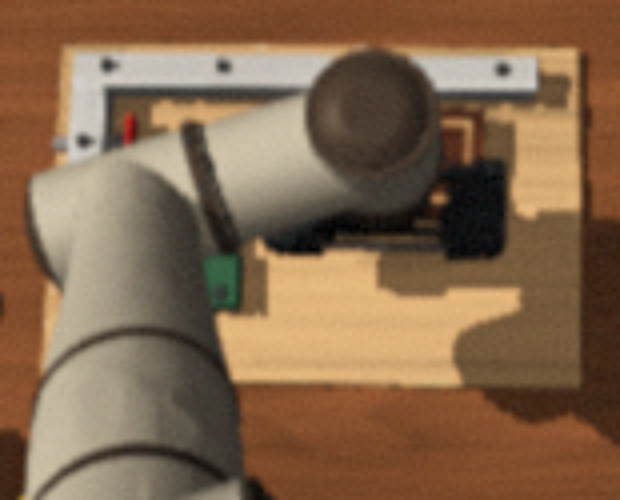

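The picture shows the blank (its end at crop x 445–485) now parallel to the fence, with a gap of about 15 mm. The fingers are behind it. I'll close up gently.

Emit:
jog_arm:
  plan: "0.05 0 0 0 0 0 -1;0.05 0 0 0 0 0 -1;0.05 0 0 0 0 0 -1;0.05 0 0 0 0 0 -1;0.05 0 0 0 0 0 -1;0.05 0 0 0 0 0 -1;0.04 0 0 0 0 0 -1;0.04 0 0 0 0 0 -1;0.03 0 0 0 0 0 -1;0.02 0 0 0 0 0 -1"

```text
time_s: 7.2
tcp_pos: [0.538, -0.0035, 0.0226]
ee_rot: [[0.999, -0.037, -0.0], [-0.037, -0.999, -0.0], [-0.0, 0.0, -1.0]]
wrist_force: [-3.3, -0.5, 2.0]
gripper_width: 0.998
gripper_force: 1.5
```

Emit:
jog_arm:
  plan: "0.02 0 0 0 0 0 -1;0.02 0 0 0 0 0 -1;0.02 0 0 0 0 0 -1;0.02 0 0 0 0 0 -1;0.02 0 0 0 0 0 -1;0.01 0 0 0 0 0 -1;0.01 0 0 0 0 0 -1;0.01 0 0 0 0 0 -1;0 0 0 0 0 0 -1;0 0 0 0 0 0 -1"

```text
time_s: 8.2
tcp_pos: [0.541, -0.0036, 0.0225]
ee_rot: [[0.999, -0.037, -0.001], [-0.037, -0.999, -0.0], [-0.001, 0.0, -1.0]]
wrist_force: [-4.4, 1.3, 3.1]
gripper_width: 1.0
gripper_force: 2.0
```

Emit:
jog_arm:
  plan: "0.01 0 0 0 0 0 -1;0.01 0 0 0 0 0 -1;0.01 0 0 0 0 0 -1;0.01 0 0 0 0 0 -1;0.01 0 0 0 0 0 -1;0 0 0 0 0 0 -1;0 0 0 0 0 0 -1;0 0 0 0 0 0 -1;0 0 0 0 0 0 -1;0 0 0 0 0 0 -1"

```text
time_s: 9.2
tcp_pos: [0.5411, -0.0037, 0.0224]
ee_rot: [[0.999, -0.036, -0.003], [-0.036, -0.999, -0.0], [-0.003, 0.001, -1.0]]
wrist_force: [-6.3, 1.1, 4.9]
gripper_width: 1.001
gripper_force: 3.4
```

```bash
python3 - <<'E'
from h import *
s=r.sense();print(s['tcp_pos'],s['wrist_force'],s['moment'],s['ee_rot'][0])
E
```

```text
[ 0.54106044 -0.00370426  0.02241306] [-6.34922134  1.10080344  4.89126256] [0.49806641 1.9425205  0.23907954] [ 0.99934555 -0.03604688 -0.00301473]
```

Emit:
jog_arm:
  plan: "-0.1 0 0 0 0 0 -1;-0.2 0 0 0 0 0 -1;-0.4 0 0 0 0 0 -1;0 0 -0.5 0 0 0 0;0 0 -1 0 0 0 0;0 0 -1 0 0 0 0;0 0 -1 0 0 0 0;0 0 -0.2 0 0 0 0;0 0 0 0 0 0 0;0 0 0 0 0 0 0"

```text
time_s: 10.2
tcp_pos: [0.5242, -0.003, 0.1141]
ee_rot: [[0.999, -0.037, -0.001], [-0.037, -0.999, -0.0], [-0.001, 0.0, -1.0]]
wrist_force: [0.2, 0.1, -0.5]
gripper_width: 0.527
gripper_force: 0.0
```

```bash
python3 - <<'E'
from h import *
s=r.sense();print(s['joints'],s['wrist_force'],s['gripper_width'])
E
```

```text
[ 1.74030147e+01  1.86088755e+01 -2.21440882e+01 -2.97417778e-02
 -4.93249355e+01  7.05079029e+01] [ 0.21149682  0.06751518 -0.52488125] 0.52724488596502
```

Emit:
jog_arm:
  plan: "0.56 0.96 0 0 0 0 0;0.56 0.96 0 0 0 0 0;0.56 0.96 0 0 0 0 0;0.56 0.96 0 0 0 0 0;0.56 0.96 0 0 0 0 0;0 0 0 0 0 1 0;0 0 0 0 0 1 0;0 0 0 0 0 1 0;0 0 0 0 0 1 0;0 0 0 0 0 1 0"

```text
time_s: 11.2
tcp_pos: [0.5897, -0.1255, 0.1129]
ee_rot: [[0.738, -0.675, -0.003], [-0.675, -0.738, 0.0], [-0.003, 0.002, -1.0]]
wrist_force: [0.1, 0.7, 0.2]
gripper_width: 0.501
gripper_force: 0.0
```

Emit:
jog_arm:
  plan: "0 0 0 0 0 1 0;0 0 0 0 0 1 0;0 0 0 0 0 1 0;0 0 0 0 0 1 0;0 0 0 0 0 1 0;0 0 0 0 0 1 0;0 0 0 0 0 0.25 0;0 0 0 0 0 0 0;0 0 0 0 0 0 0;0 0 0 0 0 0 0"

```text
time_s: 12.2
tcp_pos: [0.5903, -0.1254, 0.1143]
ee_rot: [[-0.036, -0.999, -0.001], [-0.999, 0.036, -0.0], [0.0, 0.001, -1.0]]
wrist_force: [-0.2, -0.6, -0.5]
gripper_width: 0.504
gripper_force: 0.0
```

```bash
python3 - <<'E'
from h import *
im,d=snap('top','top3');cv2.imwrite('pics/c3.png',cv2.resize(im[135:260,155:310],None,fx=5,fy=5,interpolation=cv2.INTER_CUBIC)[:600,:,::-1])
s=r.sense();print(s['joints'])
E
```

```text
[ 3.35630334e+00  2.54178666e+01 -1.08969010e+01 -4.25841070e-03
 -5.37300586e+01 -5.42310937e+00]
```

View pics/c3.png

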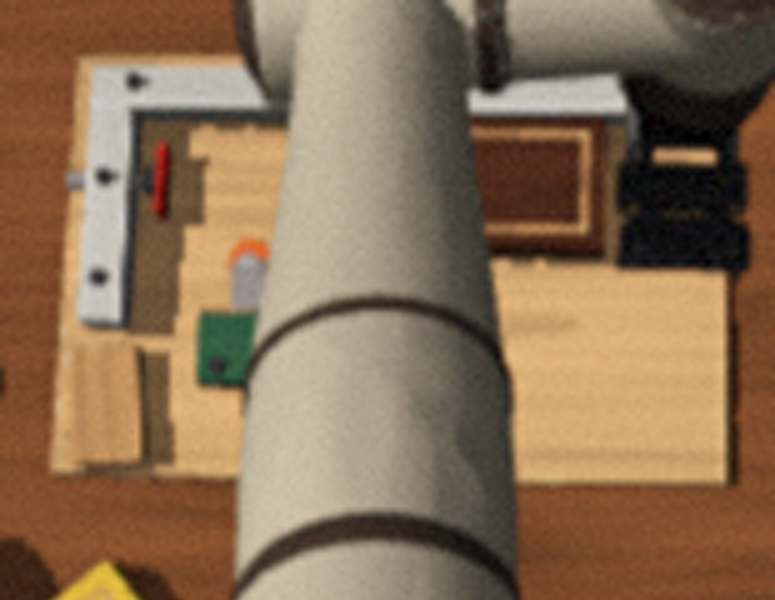

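The picture shows the blank lying flush along the fence: its far edge is under the fence line and its tail is at crop (606,185). The open-half fingers stand clear behind it, at about crop x 620–745. I'll descend and push it along the fence.

Emit:
jog_arm:
  plan: "0 0 0.9 0 0 0 0;0 0 0.9 0 0 0 0;0 0 0.9 0 0 0 0;0 0 0.7 0 0 0 0;0 0 0.25 0 0 0 0;0 0 0 0 0 0 0;-0.1 0 0 0 0 0 0;-0.1 0 0 0 0 0 0;-0.1 0 0 0 0 0 0;-0.1 0 0 0 0 0 0"

```text
time_s: 13.25
tcp_pos: [0.5914, -0.1151, 0.0245]
ee_rot: [[-0.036, -0.999, 0.001], [-0.999, 0.036, 0.0], [-0.0, -0.001, -1.0]]
wrist_force: [0.2, 1.1, 0.3]
gripper_width: 0.501
gripper_force: 0.0
```

Emit:
jog_arm:
  plan: "-0.08 0 0 0 0 0 0;-0.08 0 0 0 0 0 0;-0.08 0 0 0 0 0 0;-0.08 0 0 0 0 0 0;-0.08 0 0 0 0 0 0;-0.08 0 0 0 0 0 0;-0.08 0 0 0 0 0 0;-0.1 0 0 0 0 0 0;-0.1 0 0 0 0 0 0;-0.1 0 0 0 0 0 0"

```text
time_s: 14.25
tcp_pos: [0.5916, -0.0941, 0.0238]
ee_rot: [[-0.036, -0.999, -0.0], [-0.999, 0.036, -0.0], [0.0, 0.0, -1.0]]
wrist_force: [-0.2, -2.7, 0.3]
gripper_width: 0.498
gripper_force: 0.9
```

Emit:
jog_arm:
  plan: "-0.12 0 0 0 0 0 0;-0.12 0 0 0 0 0 0;-0.12 0 0 0 0 0 0;-0.12 0 0 0 0 0 0;-0.12 0 0 0 0 0 0;-0.12 0 0 0 0 0 0;-0.12 0 0 0 0 0 0;-0.12 0 0 0 0 0 0;-0.12 0 0 0 0 0 0;-0.12 0 0 0 0 0 0"

```text
time_s: 15.25
tcp_pos: [0.5928, -0.0637, 0.0238]
ee_rot: [[-0.036, -0.999, -0.0], [-0.999, 0.036, 0.0], [-0.0, 0.0, -1.0]]
wrist_force: [-0.4, -2.5, 0.3]
gripper_width: 0.495
gripper_force: 1.0
```

Emit:
jog_arm:
  plan: "-0.12 0 0 0 0 0 0;-0.12 0 0 0 0 0 0;-0.12 0 0 0 0 0 0;-0.12 0 0 0 0 0 0;-0.12 0 0 0 0 0 0;-0.12 0 0 0 0 0 0;-0.12 0 0 0 0 0 0;-0.12 0 0 0 0 0 0;-0.12 0 0 0 0 0 0;-0.12 0 0 0 0 0 0"

```text
time_s: 16.25
tcp_pos: [0.594, -0.0338, 0.0238]
ee_rot: [[-0.037, -0.999, -0.0], [-0.999, 0.037, -0.0], [0.0, 0.0, -1.0]]
wrist_force: [0.4, -1.9, -0.4]
gripper_width: 0.5
gripper_force: 0.9
```

Emit:
jog_arm:
  plan: "-0.06 0 0 0 0 0 0;-0.06 0 0 0 0 0 0;-0.06 0 0 0 0 0 0;-0.06 0 0 0 0 0 0;-0.06 0 0 0 0 0 0;-0.06 0 0 0 0 0 0;-0.06 0 0 0 0 0 0;-0.06 0 0 0 0 0 0;-0.06 0 0 0 0 0 0;-0.06 0 0 0 0 0 0"

```text
time_s: 17.25
tcp_pos: [0.5938, -0.0201, 0.0238]
ee_rot: [[-0.037, -0.999, -0.002], [-0.999, 0.037, -0.001], [0.001, 0.002, -1.0]]
wrist_force: [-0.8, -5.6, 0.8]
gripper_width: 0.503
gripper_force: 2.8
```

Emit:
jog_arm:
  plan: "-0.06 0 0 0 0 0 0;-0.06 0 0 0 0 0 0;-0.06 0 0 0 0 0 0;-0.06 0 0 0 0 0 0;-0.06 0 0 0 0 0 0;-0.06 0 0 0 0 0 0;-0.06 0 0 0 0 0 0;-0.06 0 0 0 0 0 0;-0.06 0 0 0 0 0 0;-0.06 0 0 0 0 0 0"

```text
time_s: 18.25
tcp_pos: [0.5945, -0.0045, 0.0237]
ee_rot: [[-0.037, -0.999, -0.001], [-0.999, 0.037, -0.001], [0.001, 0.001, -1.0]]
wrist_force: [-1.6, -4.3, 1.0]
gripper_width: 0.497
gripper_force: 2.4
```

Emit:
jog_arm:
  plan: "-0.06 0 0 0 0 0 0;-0.06 0 0 0 0 0 0;-0.06 0 0 0 0 0 0;-0.06 0 0 0 0 0 0;-0.06 0 0 0 0 0 0;-0.06 0 0 0 0 0 0;-0.06 0 0 0 0 0 0;-0.06 0 0 0 0 0 0;-0.06 0 0 0 0 0 0;-0.06 0 0 0 0 0 0"

```text
time_s: 19.25
tcp_pos: [0.5956, 0.0111, 0.0237]
ee_rot: [[-0.036, -0.999, -0.0], [-0.999, 0.036, -0.0], [0.0, 0.0, -1.0]]
wrist_force: [-1.4, -4.2, 0.7]
gripper_width: 0.499
gripper_force: 2.2
```

```bash
python3 - <<'E'
from h import *
im,d=snap('top','top4');im2,_=snap('scene','scene4')
a=cv2.resize(im[135:245,155:310],None,fx=4,fy=4,interpolation=cv2.INTER_CUBIC)[:300];b=cv2.resize(im2[160:235,200:355],None,fx=4,fy=4,interpolation=cv2.INTER_CUBIC)
cv2.imwrite('pics/c4.png',np.vstack([a,b])[:600,:,::-1])
E
```

```text
(no output)
```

View pics/c4.png

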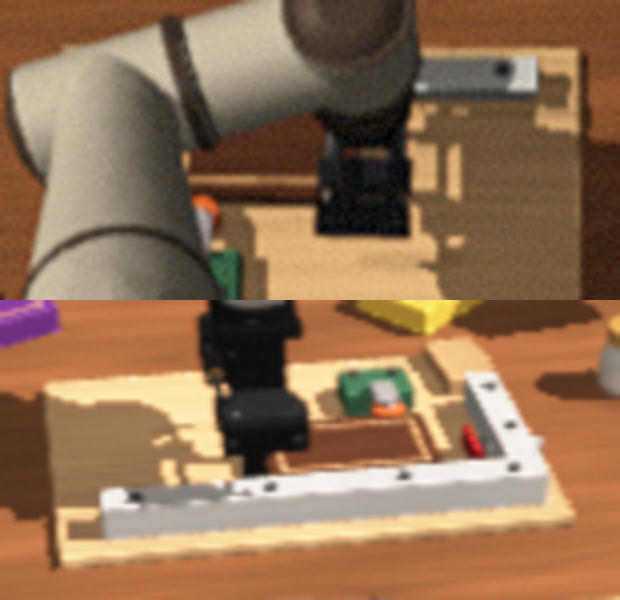

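The top view is partly hidden by the arm. The scene view (lower half) shows the blank against the fence, the roller bearing on it, and about 30 mm left to the red foot at crop (470,440).

Emit:
jog_arm:
  plan: "-0.08 0 0 0 0 0 0;-0.08 0 0 0 0 0 0;-0.08 0 0 0 0 0 0;-0.08 0 0 0 0 0 0;-0.08 0 0 0 0 0 0;-0.08 0 0 0 0 0 0;-0.08 0 0 0 0 0 0;-0.08 0 0 0 0 0 0;-0.08 0 0 0 0 0 0;-0.08 0 0 0 0 0 0"

```text
time_s: 20.35
tcp_pos: [0.5963, 0.0312, 0.0238]
ee_rot: [[-0.036, -0.999, -0.0], [-0.999, 0.036, 0.0], [-0.0, 0.0, -1.0]]
wrist_force: [-1.6, -3.7, -0.5]
gripper_width: 0.5
gripper_force: 1.9
```

Emit:
jog_arm:
  plan: "-0.03 0 0 0 0 0 0;-0.03 0 0 0 0 0 0;-0.03 0 0 0 0 0 0;-0.03 0 0 0 0 0 0;-0.03 0 0 0 0 0 0;-0.03 0 0 0 0 0 0;-0.03 0 0 0 0 0 0;-0.02 0 0 0 0 0 0;-0.02 0 0 0 0 0 0;-0.02 0 0 0 0 0 0"

```text
time_s: 21.35
tcp_pos: [0.5965, 0.0377, 0.0238]
ee_rot: [[-0.037, -0.999, -0.0], [-0.999, 0.037, -0.0], [0.0, 0.0, -1.0]]
wrist_force: [-1.9, -4.4, 0.2]
gripper_width: 0.498
gripper_force: 1.9
```

Emit:
jog_arm:
  plan: "-0.016 0 0 0 0 0 0;-0.016 0 0 0 0 0 0;-0.016 0 0 0 0 0 0;-0.016 0 0 0 0 0 0;-0.016 0 0 0 0 0 0;-0.016 0 0 0 0 0 0;-0.016 0 0 0 0 0 0;-0.016 0 0 0 0 0 0;-0.016 0 0 0 0 0 0;-0.016 0 0 0 0 0 0"

```text
time_s: 22.35
tcp_pos: [0.5967, 0.0417, 0.0238]
ee_rot: [[-0.036, -0.999, -0.0], [-0.999, 0.036, -0.0], [0.0, 0.0, -1.0]]
wrist_force: [-1.9, -3.3, 0.4]
gripper_width: 0.497
gripper_force: 2.0
```

Emit:
jog_arm:
  plan: "-0.012 0 0 0 0 0 0;-0.012 0 0 0 0 0 0;-0.012 0 0 0 0 0 0;-0.012 0 0 0 0 0 0;-0.012 0 0 0 0 0 0;-0.012 0 0 0 0 0 0;-0.012 0 0 0 0 0 0;-0.012 0 0 0 0 0 0;-0.012 0 0 0 0 0 0;-0.012 0 0 0 0 0 0"

```text
time_s: 23.35
tcp_pos: [0.5968, 0.0447, 0.0238]
ee_rot: [[-0.037, -0.999, -0.0], [-0.999, 0.037, -0.0], [0.0, 0.0, -1.0]]
wrist_force: [-1.9, -3.2, 0.4]
gripper_width: 0.495
gripper_force: 2.1
```

Emit:
jog_arm:
  plan: "-0.01 0 0 0 0 0 0;-0.01 0 0 0 0 0 0;-0.01 0 0 0 0 0 0;-0.01 0 0 0 0 0 0;-0.01 0 0 0 0 0 0;-0.01 0 0 0 0 0 0;-0.01 0 0 0 0 0 0;-0.01 0 0 0 0 0 0;-0.01 0 0 0 0 0 0;-0.01 0 0 0 0 0 0"

```text
time_s: 24.35
tcp_pos: [0.5969, 0.047, 0.0238]
ee_rot: [[-0.036, -0.999, -0.0], [-0.999, 0.036, -0.0], [0.0, 0.0, -1.0]]
wrist_force: [-2.7, -5.0, 0.7]
gripper_width: 0.5
gripper_force: 2.5
```

Emit:
jog_arm:
  plan: "-0.008 0 0 0 0 0 0;-0.008 0 0 0 0 0 0;-0.008 0 0 0 0 0 0;-0.008 0 0 0 0 0 0;-0.008 0 0 0 0 0 0;-0.008 0 0 0 0 0 0;-0.008 0 0 0 0 0 0;-0.008 0 0 0 0 0 0;-0.008 0 0 0 0 0 0;-0.008 0 0 0 0 0 0"

```text
time_s: 25.35
tcp_pos: [0.5969, 0.0488, 0.0238]
ee_rot: [[-0.036, -0.999, -0.0], [-0.999, 0.036, -0.001], [0.001, 0.0, -1.0]]
wrist_force: [-2.1, -6.0, 1.2]
gripper_width: 0.505
gripper_force: 3.1
```

Emit:
jog_arm:
  plan: "-0.008 0 0 0 0 0 0;-0.008 0 0 0 0 0 0;-0.008 0 0 0 0 0 0;-0.008 0 0 0 0 0 0;-0.008 0 0 0 0 0 0;-0.008 0 0 0 0 0 0;-0.008 0 0 0 0 0 0;0 0 0 0 0 0 0;0 0 0 0 0 0 0;0 0 0 0 0 0 0"

```text
time_s: 26.35
tcp_pos: [0.5968, 0.0491, 0.0238]
ee_rot: [[-0.036, -0.999, -0.001], [-0.999, 0.036, -0.002], [0.002, 0.001, -1.0]]
wrist_force: [-1.1, -9.1, 1.6]
gripper_width: 0.502
gripper_force: 4.7
```

Emit:
jog_arm:
  plan: "-0.008 0 0 0 0 0 0;-0.008 0 0 0 0 0 0;-0.008 0 0 0 0 0 0;-0.008 0 0 0 0 0 0;-0.008 0 0 0 0 0 0;0 0 0 0 0 0 0;0 0 0 0 0 0 0;0 0 0 0 0 0 0;0 0 0 0 0 0 0;0 0 0 0 0 0 0"

```text
time_s: 27.35
tcp_pos: [0.5965, 0.0493, 0.0238]
ee_rot: [[-0.036, -0.999, -0.002], [-0.999, 0.036, -0.003], [0.003, 0.002, -1.0]]
wrist_force: [-0.5, -12.2, 0.6]
gripper_width: 0.498
gripper_force: 6.0
```

Emit:
jog_arm:
  plan: "0.02 0 0 0 0 0 0;0.03 0 0 0 0 0 0;0.05 0 0 0 0 0 0;0.2 0 0 0 0 0 0;0.6 0 0 0 0 0 0;0.6 0 0 0 0 0 0;0.6 0 -0.6 0 0 0 0;0.6 0 -1 0 0 0 0;0.6 0 -1 0 0 0 0;0.6 0 -1 0 0 0 0"

```text
time_s: 28.35
tcp_pos: [0.5937, -0.0473, 0.1149]
ee_rot: [[-0.037, -0.999, 0.001], [-0.999, 0.037, 0.0], [-0.0, -0.001, -1.0]]
wrist_force: [0.4, 0.8, 0.1]
gripper_width: 0.498
gripper_force: 0.0
```

Emit:
jog_arm:
  plan: "1 0 -0.5 0 0 0 0;1 0 -0.5 0 0 0 0;1 0 -0.5 0 0 0 0;1 0 -0.5 0 0 0 0;1 1 0 0 0 0 0;1 1 0 0 0 0 0;1 1 0 0 0 0 0;0 1 0 0 0 0 0;0 1 0 0 0 0 0;0 0 0 0 0 0 0"

```text
time_s: 29.35
tcp_pos: [0.4591, -0.2169, 0.1641]
ee_rot: [[-0.039, -0.999, -0.0], [-0.999, 0.039, 0.001], [-0.001, 0.0, -1.0]]
wrist_force: [0.1, 0.5, 0.1]
gripper_width: 0.499
gripper_force: 0.0
```

```bash
python3 - <<'E'
from h import *
im,d=snap('top','top5');im2,_=snap('scene','scene5');print(r.sense()['tcp_pos'])
a=cv2.resize(im[135:245,155:310],None,fx=4,fy=4,interpolation=cv2.INTER_CUBIC)[:300];b=cv2.resize(im2[160:235,200:355],None,fx=4,fy=4,interpolation=cv2.INTER_CUBIC)
cv2.imwrite('pics/c5.png',np.vstack([a,b])[:600,:,::-1])
R=blank(im);print(R)
E
```

```text
[ 0.46240596 -0.21693797  0.1644654 ]
(((597.9864501953125, 124.7564926147461), (219.65036010742188, 106.28809356689453), 89.887939453125), ((603.4898681640625, 131.19522094726562), (190.50253295898438, 77.97181701660156), 88.8528060913086))
```

View pics/c5.png

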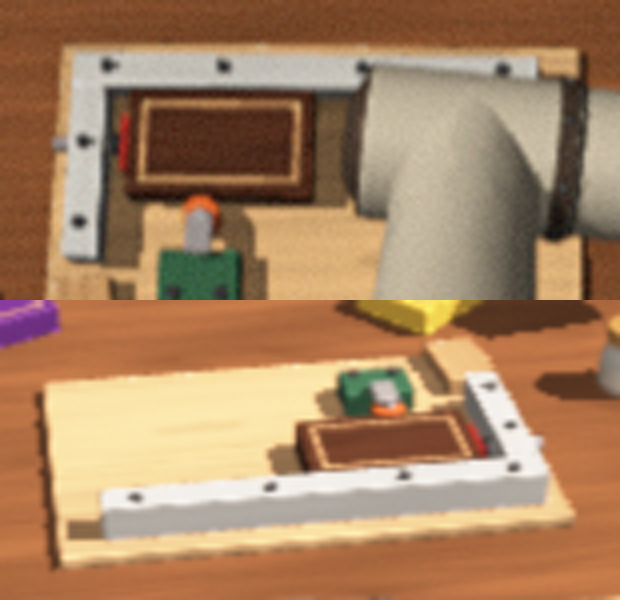

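The picture shows the blank flush along the fence, its end against the red foot at crop (125,143), and the roller bearing on its near edge at (200,208). I'll check squareness numerically before handing in.

```bash
python3 - <<'E'
from h import *
z=np.load('pics/top5.npz');b=z['im'].astype(float).sum(2)/3
def fit(n,P):
    p,dv=line(ray('top',P,.042));print(n,len(P),p,np.degrees(np.arctan2(dv[1],dv[0])))
A=[];B=[];C=[]
for u in range(192,229):
    g=b[156:164,u];A.append((u,156+np.average(np.arange(8),weights=np.clip(g-75,0,None)+1e-6)))
    g=b[176:184,u];B.append((u,176+np.average(np.arange(8),weights=np.clip(g-75,0,None)+1e-6)))
for v in range(163,178):
    g=b[v,226:233];C.append((226+np.average(np.arange(7),weights=np.clip(g-75,0,None)+1e-6),v))
fit('inlayFar',np.array(A));fit('inlayNear',np.array(B));fit('tail',np.array(C))
f=[]
for u in range(186,240):
    s=sub(z['im'][150:165,u,2].astype(float),150)
    if len(s): f.append((u,150+s[-1]))
p,dv=line(ray('top',f,.047));print('fence',p,np.degrees(np.arctan2(dv[1],dv[0])))
E
```

```text
inlayFar 37 [0.6453651  0.12746508] 89.85484
inlayNear 37 [0.57029414 0.14319392] 88.70885
tail 15 [0.60219985 0.0746752 ] -2.1883185
fence [0.65249944 0.13276105] 88.41321
```

```bash
python3 -c "
from station import r
print(r.finish_job())"
```

```text
the job is handed in; nothing more can be done
None
```

I've handed the job in: the walnut blank lies flat and square on the long fence, its end holding the red foot fully in, with the orange roller bearing on its other edge. Peak push seen was about 12 N at about 29 s; the robot touches nothing, and nothing else was handled.

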